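# Shut the tagged valve in the clay workshop's service box

### The job

Shut off the water to the clay-soaking trough: push the loose cover plate of the service box along its guides, over the closed half of the box, until both valve handles are fully uncovered, then push the handle that carries the round tag a quarter turn clockwise (seen from above) to its stop, so that it lies across its pipe. Only push: never lift the cover off the box or tilt it up, leave the untagged handle as it is and do not disturb the things standing around. Leave the cover open.

Things in the scene. Friction and masses are not known exactly. Their poses are not given: they have to be found in the camera images.
- box: Grey sheet-steel service box fixed to the bench, 200 mm in its x, 580 mm in its y, rim 98 mm above the bench; origin under its centre on the bench, z up. Its +y half is a closed deck level with the rim, its -y half has the access opening. Copper pipes run along x inside; outside the back (+x) wall they reach 60 mm out and 44 mm up.
- guide_front (a point): Middle of the inner face of the aluminium guide strip along the box's -x edge, at the rim: x = -90 mm, y = 0 in the box frame. A like strip stands at x = +90 mm, and end stops have their inner faces at y = -282 and +282 mm; all stand 8 mm above the rim.
- opening (a point): Centre of the box's access opening, at rim height: x = 0, y = -134 mm in the box frame, 98 mm above the bench. It is 150 mm in x and 256 mm in y. In it sit two ball valves, stems at x = +35 mm and y = -200 and -90 mm of the box frame (which is the tagged one varies). Pipes and valve bodies stay below 53 mm above the bench, stems and handles apart.
- cover: Loose aluminium cover plate, 176 mm in x, 286 in y, 4 thick, 0.6 kg, on the rim between the guides (2 mm play each side); origin at the centre of its underside, axes as the box's. Starts over the opening, origin at y = -137 to -117 mm of the box; slides by friction (2 to 8 N) to +y, to y = +139 at the end stop. The handles are fully uncovered from y = +70 on.
- cover_rib (a point): Centre of the upright grip rib on the cover: a black bar 120 mm long in x, 12 mm thick in y, 18 mm high above the plate (102 to 120 mm above the bench), 95 mm towards -y from the cover's centre. Push its -y face towards +y.
- tagged_valve_stem (a point): Stem axis of the valve whose handle carries the round tag, at handle height, 79 mm above the bench; x and y axes as the box's. The tag is a flat steel disc 32 mm across, 3 mm thick, lying on the steel lever with its centre 29 mm from the stem; the other handle has none.
- tagged_handle_grip (a point): Middle of the black sleeve on the end of the tagged handle, 62 mm from the stem axis, 79 mm above the bench. The sleeve is 34 mm long, 16 wide, 12 high (73 to 85 mm above the bench); the flat steel lever is 13 mm wide and ends 79 mm from the stem axis. The point's +x axis points from the sleeve to the stem.
- tagged_handle (a joint): Angle of the tagged handle (rad): 0 = open, the lever along its pipe, pointing to the box's -x; turns clockwise seen from above, the sleeve swinging round to the box's +y, to 1.571 = shut, at a stop, the lever across the pipe, pointing to +y. Starts at 0 to 0.12. Friction about 4 N at the sleeve; stays where it is left.
- plain_handle_grip (a point): Middle of the black sleeve of the untagged handle, otherwise the same lever; to be left open.
- plain_handle (a joint): Angle of the untagged handle, same meaning; starts at 0 to 0.12 and is to stay.
- can: Bystander: stainless steel can with lid and side handle, 86 mm across, 109 mm high, near the box's -y end; origin under its centre.
- figure: Bystander: seated figure of grey clay on a plinth 100 x 120 mm, 175 mm high, near the box's +y end; origin under its centre.
- stick: Bystander: wooden modelling stick, 175 mm long, 12 mm thick, lying on the bench in front (-x) of the box; origin at the underside of its handle's middle.
- maquette: Bystander: small lump of dry clay on a 70 mm square plywood tile, 48 mm high, on the bench in front (-x) of the box; origin under its centre.

How it is judged:
By the outcome, as a careful person would: the job done as asked, in the order asked, and still so for the second after the job is handed in, with the robot touching nothing.
It also fails if it takes over 54 s, if anything falls off the work surface, if the arm or the gripper's body presses on something with over 40 N, if the wrist force passes 120 N, or if a joint passes its speed limit or range.

### The arm

A 6-joint arm with a two-finger parallel gripper is mounted at the origin on the work surface. World frame = base frame: x ahead of the robot, y to its left, z up, the work surface at z = 0. Lengths are in mm, angles in rad, forces in N, time in s.
With the tool pointing down it reaches from about 350 to 725 mm from the base axis. Payload 6 kg.
Tool frame: the origin (TCP) lies midway between the tips of the shut fingers; the grasp point (between the pads) lies 19 mm behind it; x points along the fingers, y is the direction in which the jaws open and shut, and the axes are right-handed (so a half turn about x gives the same grasp; the last joint's range is limited). The gripper opens to 85 mm and grips with 20 to 120 N. Pads are 22 mm wide; open, the fingers measure 114 mm over their backs; the gripper's body (76 mm by 85 mm) begins 54 mm behind the grasp point. The pads swing forward as they close: fully open they stand 13 mm farther back than shut.
Start: joints at [1.666, 0.04, 0.085, 0, -1.615, -0.334], TCP at [141.897, 582.957, 231.261] pointing down, gripper open.
Joint ranges: [-2.56, 2.56], [-1.29, 2.01], [-1.08, 1.49], [-3.29, 1.98], [-2.81, -0.18], [-2.99, 2.99]. Speed limits (rad/s): [2.57, 2.57, 3.01, 3.14, 3.14, 3.14].

### API

Orientations are given as [roll, pitch, yaw] about the fixed x, y, z axes, in that order (R = Rz(yaw) Ry(pitch) Rx(roll)).
In Python, from bench import r, cams gives the robot as it stands. The module is installed in compiled form; this text tells all that it offers.
- The arm moves only by the tool play_rows, never from a script. Its argument "steps" is a list of rows, each an object of numbers: "wx", "wy", "wz": the turn, a rotation vector about the tool's x, y, z in rad; "x", "y", "z": the shift along the tool's x, y, z in m; "grip": the finger opening in m, from 0 to 0.0854. In form: [{"wx": .., "wy": .., "wz": .., "x": .., "y": .., "z": .., "grip": ..}, ...]. A call has 1 to 5 rows; each row shifts and turns the pose as measured when the row begins, along the tool's axes as they then stand; what a row does not reach is not made up. A row lasts 1/12 s, in which the tool goes at most 41.7 mm and 7.16 degrees, less where a joint would pass 70% of its speed; a pose out of reach is approached as far as the arm can. A call is refused whole if a number of a shift passes 0.0417 or a number of a turn 0.125, either way. A call with a gripper value outside its range is refused whole. The fingers move at their own pace and stop on an object; "grip_force" is the grip in N (left out, the last holds). Time passes only in rows, so rows that do not move let the fingers close. It gives the time, the measured TCP pose, the force and the opening at its end, in the units of the state.
- r.state(): the state, without advancing time (a new reading comes with each control period).
- cams.capture(name): name is "side" or "top" or "wrist"; returns the picture (480x640x3 uint8, red, green, blue); there is no depth.
- cams.calibration(name): a dict with "fx", "fy", "cx", "cy" (pixels), "R" (3x3) and "t" (3): a world point X has camera coordinates R X + t. Camera axes: x right, y down, z forward; pixel columns grow to the right and rows downward; lengths in mm; the calibration is good to about 2 mm. A picture is of the moment at which its call begins: read the wrist's pose just before it. calibration takes no time and is no camera call; for the wrist camera it gives the pose at the moment of the call.
- r.hand_in(): hands the job in, once; it reports no verdict.
The state is a dict: "t": time; "q": joint angles; "dq": joint speeds; "joint_torque": joint torques, N m; "eef_pos": TCP position; "tcp_rot": TCP orientation; "force": force on the tool from outside, world axes, zero at the start; "ft_torque": the same for the moment, N m; "opening": finger opening in mm.
Only numpy, scipy, OpenCV 4.12 (cv2) and the standard library are available. Lean on these libraries where they do the work, as an engineer would, in place of code of your own. Each camera call takes 0.05 s, during which the arm holds its last target. There are 200 camera calls.

## Working session

There is one attempt and no reset: what is moved stays moved. The work goes in short steps, Python scripts to look and compute and a tool call to move; the robot and the scene stay as the last step left them, time stands still between calls to the robot, and variables do not carry over. Pictures are saved under pics/ and viewed, about 8 in all and at most 12, crops included, and the job is handed in when it is done.

Besides the shell and the picture viewer there is one more tool, called after "Call:" as name(argument=value, ...) on one line, values as JSON. play_rows: Moves the arm, as the interface text tells. Its arguments: {"type":"object","properties":{"steps":{"type":"array","items":{"type":"object","properties":{"wx":{"type":"number"},"wy":{"type":"number"},"wz":{"type":"number"},"x":{"type":"number"},"y":{"type":"number"},"z":{"type":"number"},"grip":{"type":"number"}}}},"grip_force":{"type":"number"}},"required":["steps"]}

```bash
mkdir -p pics
python3 - <<'E'
from bench import r,cams
import cv2
s=r.state();print(s)
for n in("top","side"):
    im=cams.capture(n);cv2.imwrite(f"pics/{n}0.png",im[:,:,::-1]);c=cams.calibration(n);print(n,c)
E
```

```text
{'t': 0.0, 'q': array([ 1.66567014e+00,  4.08135716e-02,  8.37942327e-02, -4.68317296e-04,
       -1.61551565e+00, -3.33682035e-01]), 'dq': array([ 0.00096484,  0.00041604, -0.00144974, -0.00117959, -0.00013995,
        0.00026907]), 'joint_torque': array([ 9.21951942e-04, -3.68214405e+01,  3.47416198e+01,  6.93206370e+00,
       -5.46184936e-03,  4.11394225e-06]), 'eef_pos': array([141.77906227, 582.65982549, 230.26784311]), 'tcp_rot': array([ 1.64159856,  1.56899582, -1.73878178]), 'force': array([-0.22169095,  0.56358681,  0.17490241]), 'ft_torque': array([ 0.01844576, -0.04290511, -0.0470777 ]), 'opening': 85.2970773612608}
top {'fx': 510.4050194217159, 'fy': 510.4050194217159, 'cx': 322.8157093534658, 'cy': 234.7873792461673, 'R': array([[-0.0139857 , -0.99988766,  0.00539068],
       [-0.98158435,  0.01270207, -0.19060644],
       [ 0.19051656, -0.00795717, -0.98165173]]), 't': array([  47.8957398 ,  548.12831164, 1153.38908405])}
side {'fx': 504.782356424156, 'fy': 504.782356424156, 'cx': 318.1958081216802, 'cy': 235.2387203943238, 'R': array([[ 0.92575001, -0.37793582, -0.0123059 ],
       [-0.21148316, -0.49049929, -0.84539063],
       [ 0.31346736,  0.78522288, -0.53400679]]), 't': array([-491.8794664 ,  216.14058643,  945.90375648])}
```

View pics/top0.png

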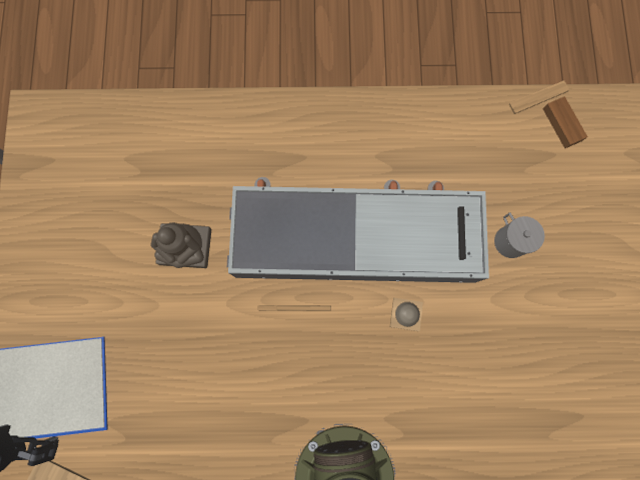

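View pics/side0.png

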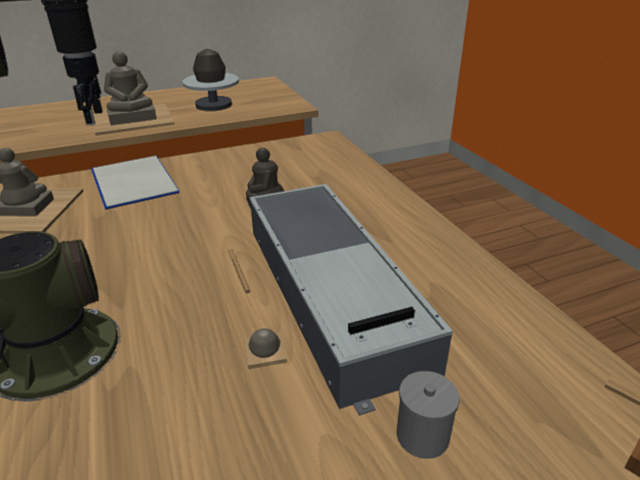

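The top view shows the box rim corners at about (233,187), (486,191), (488,278) and (229,273). The rib spans (461,207)–(462,259), the cover's +y edge is at column 355, and the can is at (520,237), the figure at (180,245). The side view shows the same layout with a free path above the box.

```bash
cat > h.py <<'E'
import numpy as np,cv2
from bench import r,cams
def ray(c,uv,z):
    d=np.array([(uv[0]-c['cx'])/c['fx'],(uv[1]-c['cy'])/c['fy'],1]);R=np.array(c['R']);o=-R.T@c['t'];d=R.T@d
    return o+d*(z-o[2])/d[2]
def proj(c,X):
    p=np.array(c['R'])@X+c['t'];return p[0]/p[2]*c['fx']+c['cx'],p[1]/p[2]*c['fy']+c['cy']
E
python3 - <<'E'
from h import *
im=cv2.imread('pics/top0.png');c=cams.calibration('top')
hsv=cv2.cvtColor(im,cv2.COLOR_BGR2HSV)
m=((hsv[:,:,1]<70)).astype(np.uint8);m[:180]=0;m[285:]=0;m[:,:222]=0;m[:,494:]=0
m=cv2.morphologyEx(m,cv2.MORPH_OPEN,np.ones((9,9)))
k=max(cv2.findContours(m,0,2)[0],key=cv2.contourArea)
print('outer',cv2.boxPoints(cv2.minAreaRect(k)))
# bright strip/rim mask: light pixels -> outline of the rim
b=((im.min(2)>125)&(hsv[:,:,1]<60)).astype(np.uint8);b[:180]=0;b[285:]=0;b[:,:222]=0;b[:,494:]=0
k=max(cv2.findContours(b,0,2)[0],key=cv2.contourArea)
bp=cv2.boxPoints(cv2.minAreaRect(k));W=np.array([ray(c,p,104) for p in bp]);print('rim',bp,W.round(0),W.mean(0))
for i in range(4):
    d=W[(i+1)%4]-W[i];print(np.linalg.norm(d).round(1),np.degrees(np.arctan2(d[1],d[0])).round(2))
d=(im.max(2)<50).astype(np.uint8);d[:,:440]=0;d[:,475:]=0;d[:200]=0;d[265:]=0
k=max(cv2.findContours(d,0,2)[0],key=cv2.contourArea);bp=cv2.boxPoints(cv2.minAreaRect(k))
W=np.array([ray(c,p,118) for p in bp]);print('rib',bp,W.round(0),W.mean(0))
for u in((355,200),(355,260)):print('edge',ray(c,u,102))
for u in ((498,237),(520,257)): print('can',ray(c,u,109))
R=np.array(cams.calibration('wrist')['R']);print(R,r.state()['tcp_rot'])
E
```

```text
outer [[226.5717  277.20346]
 [228.4293  185.25111]
 [489.76703 190.53067]
 [487.90942 282.48303]]
rim [[227.80403 272.20856]
 [229.83888 176.57103]
 [490.01898 182.10678]
 [487.98413 277.74432]] [[ 457.  254.  104.]
 [ 678.  254.  104.]
 [ 658. -347.  104.]
 [ 437. -326.  104.]] [557.3294424 -41.3677928 104.       ]
221.8 0.02
601.2 -91.97
222.3 174.45
579.6 88.01
rib [[464. 258.]
 [464. 258.]
 [464. 258.]
 [464. 258.]] [[ 480. -271.  118.]
 [ 480. -271.  118.]
 [ 480. -271.  118.]
 [ 480. -271.  118.]] [ 479.58520771 -271.07659543  118.        ]
edge [619.51133044 -34.09681106 102.        ]
edge [480.58658081 -30.48268928 102.        ]
can [ 527.59332811 -353.54815061  109.        ]
can [ 481.47944065 -399.21094214  109.        ]
[[-0.23560261 -0.97184742  0.00200115]
 [-0.93897906  0.22816445  0.25740882]
 [-0.25061869  0.05876716 -0.96630052]] [ 1.64695047  1.5691543  -1.73341492]
```

Call:
play_rows(steps=[{"wx":0.125,"grip":0},{"wx":0.125,"grip":0},{"wx":0.125,"grip":0},{"wx":0.125,"grip":0},{"wx":0.125,"grip":0}])

```text
invalid input at $.steps[0]: expected keys wx, wy, wz, x, y, z, grip
```

Call:
play_rows(steps=[{"wx":0.125,"grip":0},{"wx":0.125,"grip":0},{"wx":0.125,"grip":0},{"wx":0.125,"grip":0},{"wx":0.125,"grip":0}])

```text
invalid input at $.steps[0]: expected keys wx, wy, wz, x, y, z, grip
```

```bash
cat >> h.py <<'E'
from scipy.spatial.transform import Rotation as Ro
BO=np.array([547,-39.,0]);YAW=-0.0346
def st():
    s=r.state();M=Ro.from_euler('xyz',s['tcp_rot']).as_matrix();B=Ro.from_euler('z',YAW).as_matrix()
    print('t',round(s['t'],2),'pos',s['eef_pos'].round(1),'box',(B.T@(s['eef_pos']-BO)).round(1),'F',s['force'].round(1),'op',round(s['opening'],1))
    return s,M,B
def to(P,box=True):   # tool-frame shift (mm) to a goal and turn to tool y=-box x, x down
    s,M,B=st();P=B@np.array(P,float)+BO if box else np.array(P,float)
    T=B@np.array([[0,-1,0],[0,0,1],[-1,0,0.]])
    print('shift tool mm',(M.T@(P-s['eef_pos'])).round(1),'rotvec',Ro.from_matrix(M.T@T).as_rotvec().round(3),'q',s['q'].round(2))
E
python3 - <<'E'
from h import *
im=cv2.imread('pics/top0.png');c=cams.calibration('top')
d=(im.max(2)<60).astype(np.uint8);d[:,:440]=0;d[:,475:]=0;d[:200]=0;d[265:]=0
y,x=np.nonzero(d);bp=cv2.boxPoints(cv2.minAreaRect(np.c_[x,y].astype(np.int32)))
_,M,B=st()
print(bp.round(0));print([ (B.T@(ray(c,p,118)-BO)).round(0) for p in bp])
to([0,-260,170])
E
```

```text
t 0.1 pos [141.8 582.7 230.4] box [-426.5  607.3  230.4] F [-0.3 -0.3 -0.3] op 85.2
[[458. 207.]
 [463. 207.]
 [465. 259.]
 [459. 259.]]
[array([  57., -224.,  118.]), array([  57., -236.,  118.]), array([ -61., -236.,  118.]), array([ -62., -224.,  118.])]
t 0.1 pos [141.8 582.7 230.4] box [-426.5  607.3  230.4] F [-0.3 -0.3 -0.3] op 85.2
shift tool mm [  61.7  762.7 -593.5] rotvec [ 1.367e+00 -1.000e-03 -1.000e-03] q [ 1.67  0.04  0.08 -0.   -1.62 -0.33]
```

Call:
play_rows(steps=[{"wx":0.125,"wy":0,"wz":0,"x":0,"y":0,"z":0,"grip":0},{"wx":0.125,"wy":0,"wz":0,"x":0,"y":0,"z":0,"grip":0},{"wx":0.125,"wy":0,"wz":0,"x":0,"y":0,"z":0,"grip":0},{"wx":0.125,"wy":0,"wz":0,"x":0,"y":0,"z":0,"grip":0},{"wx":0.125,"wy":0,"wz":0,"x":0,"y":0,"z":0,"grip":0}])

```text
t: 0.52
eef_pos: [141.4, 581.8, 227.3]
tcp_rot: [2.271, 1.564, -1.74]
force: [-0.1, -0.1, -0.1]
opening: 25.5
```

Call:
play_rows(steps=[{"wx":0.125,"wy":0,"wz":0,"x":0,"y":0,"z":0,"grip":0},{"wx":0.125,"wy":0,"wz":0,"x":0,"y":0,"z":0,"grip":0},{"wx":0.125,"wy":0,"wz":0,"x":0,"y":0,"z":0,"grip":0},{"wx":0.125,"wy":0,"wz":0,"x":0,"y":0,"z":0,"grip":0},{"wx":0.125,"wy":0,"wz":0,"x":0,"y":0,"z":0,"grip":0}])

```text
t: 0.93
eef_pos: [141.0, 580.9, 224.1]
tcp_rot: [2.883, 1.559, -1.753]
force: [1.1, -0.4, 0.1]
opening: -0.0
```

```bash
python3 -c "
from h import *
to([0,-260,170])"
```

```text
t 0.93 pos [141.  580.9 224.1] box [-427.2  605.5  224.1] F [ 1.1 -0.4  0.1] op -0.0
shift tool mm [  63.5 -328.8 -906.8] rotvec [ 0.111 -0.012 -0.002] q [ 1.67  0.04  0.08 -0.   -1.61 -1.59]
```

Call:
play_rows(steps=[{"wx":0.1,"wy":-0.012,"wz":0,"x":-0.001,"y":-0.025,"z":-0.033,"grip":0},{"wx":0,"wy":0,"wz":0,"x":-0.001,"y":-0.025,"z":-0.033,"grip":0},{"wx":0,"wy":0,"wz":0,"x":-0.001,"y":-0.025,"z":-0.033,"grip":0},{"wx":0,"wy":0,"wz":0,"x":-0.001,"y":-0.025,"z":-0.033,"grip":0},{"wx":0,"wy":0,"wz":0,"x":-0.001,"y":-0.025,"z":-0.033,"grip":0}])

```text
t: 1.35
eef_pos: [261.6, 413.8, 221.5]
tcp_rot: [2.782, 1.557, -1.958]
force: [2.1, 0.2, 0.6]
opening: -0.4
```

Call:
play_rows(steps=[{"wx":0,"wy":0,"wz":0,"x":-0.001,"y":-0.025,"z":-0.033,"grip":0},{"wx":0,"wy":0,"wz":0,"x":-0.001,"y":-0.025,"z":-0.033,"grip":0},{"wx":0,"wy":0,"wz":0,"x":-0.001,"y":-0.025,"z":-0.033,"grip":0},{"wx":0,"wy":0,"wz":0,"x":-0.001,"y":-0.025,"z":-0.033,"grip":0},{"wx":0,"wy":0,"wz":0,"x":-0.001,"y":-0.025,"z":-0.033,"grip":0}])

```text
t: 1.77
eef_pos: [380.3, 242.6, 226.8]
tcp_rot: [2.706, 1.557, -2.03]
force: [0.6, 1.0, 0.4]
opening: -0.1
```

Call:
play_rows(steps=[{"wx":0,"wy":0,"wz":0,"x":-0.001,"y":-0.008,"z":-0.039,"grip":0},{"wx":0,"wy":0,"wz":0,"x":-0.001,"y":-0.008,"z":-0.039,"grip":0},{"wx":0,"wy":0,"wz":0,"x":-0.001,"y":-0.008,"z":-0.039,"grip":0},{"wx":0,"wy":0,"wz":0,"x":0,"y":-0.008,"z":-0.039,"grip":0},{"wx":0,"wy":0,"wz":0,"x":0,"y":-0.008,"z":-0.039,"grip":0}])

```text
t: 2.18
eef_pos: [416.1, 37.6, 230.4]
tcp_rot: [2.628, 1.555, -2.108]
force: [2.2, 0.6, 0.1]
opening: 0.1
```

```bash
python3 -c "
from h import *
to([0,-260,170])"
```

```text
t 2.18 pos [416.1  37.6 230.4] box [-133.5   72.   230.4] F [2.2 0.6 0.1] op 0.1
shift tool mm [  63.9 -130.1 -332.6] rotvec [ 0.012 -0.014 -0.008] q [ 0.59 -0.45 -0.34  0.01 -1.7  -0.61]
```

Call:
play_rows(steps=[{"wx":0.01,"wy":-0.014,"wz":-0.008,"x":0,"y":-0.014,"z":-0.036,"grip":0},{"wx":0,"wy":0,"wz":0,"x":0,"y":-0.014,"z":-0.036,"grip":0},{"wx":0,"wy":0,"wz":0,"x":0,"y":-0.014,"z":-0.036,"grip":0},{"wx":0,"wy":0,"wz":0,"x":0.002,"y":-0.014,"z":-0.036,"grip":0},{"wx":0,"wy":0,"wz":0,"x":0.002,"y":-0.014,"z":-0.036,"grip":0}])

```text
t: 2.6
eef_pos: [479.9, -155.1, 227.5]
tcp_rot: [-1.01, 1.564, 0.528]
force: [1.3, 0.9, -0.3]
opening: 0.2
```

Call:
play_rows(steps=[{"wx":0,"wy":0,"wz":0,"x":0.01,"y":-0.014,"z":-0.036,"grip":0},{"wx":0,"wy":0,"wz":0,"x":0.01,"y":-0.014,"z":-0.036,"grip":0},{"wx":0,"wy":0,"wz":0,"x":0.01,"y":-0.014,"z":-0.034,"grip":0},{"wx":0,"wy":0,"wz":0,"x":0.01,"y":-0.014,"z":-0.03,"grip":0},{"wx":0,"wy":0,"wz":0,"x":0,"y":0,"z":0,"grip":0}])

```text
t: 3.02
eef_pos: [531.5, -305.6, 180.9]
tcp_rot: [-0.128, 1.565, 1.403]
force: [-0.6, 1.4, -1.9]
opening: 0.1
```

Run:
```python
from h import *
to([0,-260,108])
for n in("wrist","side"):
    cv2.imwrite(f"pics/{n}1.png",cams.capture(n)[:,:,::-1])
a=cv2.imread('pics/wrist1.png');b=cv2.imread('pics/side1.png')[200:480,250:550]
b=cv2.resize(b,(514,480));cv2.imwrite('pics/m1.png',cv2.resize(np.hstack([a,b]),(800,333)))
```

```text
t 3.02 pos [ 531.5 -305.6  180.9] box [  -6.3 -266.9  180.9] F [-0.6  1.4 -1.9] op 0.1
shift tool mm [73.  -6.2  6.6] rotvec [-0.005  0.006  0.001] q [-0.2   0.08  0.03 -0.01 -1.53  0.16]
```

View pics/m1.png

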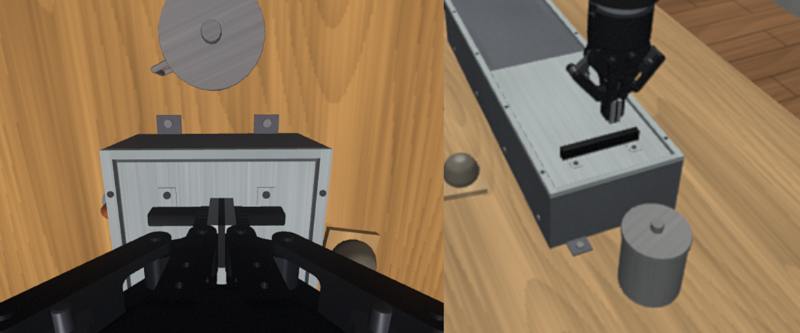

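The wrist view shows the fingertips centred over the rib (rib at about x 150–285, row 215 of the mosaic) and the can beyond the box end. The side view shows the same. I'll cast the rib's edges onto its plane in the wrist view to confirm how far away it is.

Run:
```python
from h import *
im=cv2.imread('pics/wrist1.png');c=cams.calibration('wrist');_,M,B=st()
k=640/444.
for n,u,z in(('rib -y L',(149*k,207*k),120),('rib -y R',(284*k,207*k),120),('stop inner L',(113*k,160*k),106),('stop inner R',(325*k,160*k),106)):
    print(n,(B.T@(ray(c,u,z)-BO)).round(1))
g=im.max(2)[:,240];print([(i,int(v)) for i,v in enumerate(g) if 280<i<345 and i%2==0])
```

```text
t 3.12 pos [ 531.4 -302.8  184.2] box [  -6.4 -264.2  184.2] F [-0.8  0.1  1.1] op 0.1
rib -y L [  56.1 -239.3  120. ]
rib -y R [ -60.5 -239.3  120. ]
stop inner L [  88.7 -277.7  106. ]
stop inner R [ -97.2 -277.5  106. ]
[(282, 68), (284, 65), (286, 80), (288, 172), (290, 171), (292, 171), (294, 170), (296, 173), (298, 68), (300, 21), (302, 29), (304, 31), (306, 27), (308, 28), (310, 31), (312, 35), (314, 35), (316, 38), (318, 41), (320, 43), (322, 44), (324, 37), (326, 150), (328, 168), (330, 164), (332, 170), (334, 137), (336, 19), (338, 22), (340, 21), (342, 22), (344, 23)]
```

Call:
play_rows(steps=[{"wx":0,"wy":0,"wz":0,"x":0.02,"y":-0.003,"z":0.003,"grip":0},{"wx":0,"wy":0,"wz":0,"x":0.02,"y":0,"z":0,"grip":0},{"wx":0,"wy":0,"wz":0,"x":0.016,"y":0,"z":0,"grip":0},{"wx":0,"wy":0,"wz":0,"x":0.01,"y":0,"z":0,"grip":0},{"wx":0,"wy":0,"wz":0,"x":0,"y":0,"z":0,"grip":0}])

```text
t: 3.53
eef_pos: [536.5, -296.1, 121.7]
tcp_rot: [-1.368, 1.557, 0.169]
force: [0.1, 0.1, -0.7]
opening: -0.1
```

```bash
python3 -c "
from h import *
to([-2,-261,109])"
```

```text
t 3.53 pos [ 536.5 -296.1  121.7] box [  -1.6 -257.3  121.7] F [ 0.1  0.1 -0.7] op -0.1
shift tool mm [12.6  0.6 -3.7] rotvec [0.001 0.003 0.013] q [-0.18  0.08 -0.07 -0.   -1.41  0.15]
```

Call:
play_rows(steps=[{"wx":0,"wy":0,"wz":0,"x":0.007,"y":0,"z":-0.003,"grip":0},{"wx":0,"wy":0,"wz":0.01,"x":0.006,"y":0,"z":-0.001,"grip":0},{"wx":0,"wy":0,"wz":0,"x":0,"y":0,"z":0,"grip":0},{"wx":0,"wy":0,"wz":0,"x":0,"y":0,"z":0.003,"grip":0},{"wx":0,"wy":0,"wz":0,"x":0,"y":0,"z":0.003,"grip":0}])

```text
t: 3.95
eef_pos: [538.3, -293.4, 112.6]
tcp_rot: [-1.527, 1.563, 0.012]
force: [-0.4, -0.7, 0.6]
opening: 0.1
```

Call:
play_rows(steps=[{"wx":0,"wy":0,"wz":0,"x":0,"y":0,"z":0.005,"grip":0},{"wx":0,"wy":0,"wz":0,"x":0,"y":0,"z":0.008,"grip":0},{"wx":0,"wy":0,"wz":0,"x":0,"y":0,"z":0.008,"grip":0},{"wx":0,"wy":0,"wz":0,"x":0,"y":0,"z":0.008,"grip":0},{"wx":0,"wy":0,"wz":0,"x":0,"y":0,"z":0.008,"grip":0}])

```text
t: 4.37
eef_pos: [539.5, -254.7, 113.6]
tcp_rot: [-1.759, 1.562, -0.222]
force: [0.5, -2.4, -0.4]
opening: -0.0
```

```bash
python3 -c "
from h import *
to([-2,5,109])"
```

```text
t 4.37 pos [ 539.5 -254.7  113.6] box [-1.000e-01 -2.158e+02  1.136e+02] F [ 0.5 -2.4 -0.4] op -0.0
shift tool mm [  4.2   1.7 220.8] rotvec [ 0.001 -0.002  0.009] q [-0.1   0.04 -0.13  0.   -1.39  0.07]
```

Call:
play_rows(steps=[{"wx":0,"wy":0,"wz":0.005,"x":0.001,"y":0.001,"z":0.015,"grip":0},{"wx":0,"wy":0,"wz":0,"x":0.001,"y":0.001,"z":0.02,"grip":0},{"wx":0,"wy":0,"wz":0,"x":0.001,"y":0,"z":0.02,"grip":0},{"wx":0,"wy":0,"wz":0,"x":0,"y":0,"z":0.02,"grip":0},{"wx":0,"wy":0,"wz":0,"x":0,"y":0,"z":0.02,"grip":0}])

```text
t: 4.78
eef_pos: [541.1, -157.8, 114.0]
tcp_rot: [-2.345, 1.558, -0.81]
force: [0.2, -1.9, -1.5]
opening: 0.0
```

```bash
python3 -c "
from h import *
to([-2,20,109])"
```

```text
t 4.78 pos [ 541.1 -157.8  114. ] box [  -1.8 -118.9  114. ] F [ 0.2 -1.9 -1.5] op 0.0
shift tool mm [  3.8   0.4 139. ] rotvec [-0.002 -0.009  0.009] q [ 0.08 -0.05 -0.22  0.01 -1.39 -0.12]
```

Call:
play_rows(steps=[{"wx":0,"wy":-0.006,"wz":0.006,"x":0.001,"y":0,"z":0.02,"grip":0},{"wx":0,"wy":0,"wz":0,"x":0.001,"y":0,"z":0.02,"grip":0},{"wx":0,"wy":0,"wz":0,"x":0.001,"y":0,"z":0.02,"grip":0},{"wx":0,"wy":0,"wz":0,"x":0,"y":0,"z":0.018,"grip":0},{"wx":0,"wy":0,"wz":0,"x":0,"y":0,"z":0.014,"grip":0}])

```text
t: 5.2
eef_pos: [544.1, -60.1, 114.4]
tcp_rot: [-2.316, 1.56, -0.78]
force: [1.9, -4.5, -1.7]
opening: -0.0
```

```bash
python3 -c "
from h import *
to([-2,27,109])"
```

```text
t 5.2 pos [544.1 -60.1 114.4] box [ -2.1 -21.2 114.4] F [ 1.9 -4.5 -1.7] op -0.0
shift tool mm [ 5.  -0.1 48.2] rotvec [ 0.    -0.007  0.008] q [ 0.26 -0.09 -0.26  0.01 -1.4  -0.3 ]
```

Call:
play_rows(steps=[{"wx":0,"wy":0,"wz":0,"x":0.001,"y":0,"z":0.012,"grip":0},{"wx":0,"wy":0,"wz":0,"x":0.001,"y":0,"z":0.01,"grip":0},{"wx":0,"wy":0,"wz":0,"x":0,"y":0,"z":0.008,"grip":0},{"wx":0,"wy":0,"wz":0,"x":0,"y":0,"z":0.005,"grip":0},{"wx":0,"wy":0,"wz":0,"x":0,"y":0,"z":0.003,"grip":0}])

```text
t: 5.62
eef_pos: [545.5, -17.4, 114.5]
tcp_rot: [-2.275, 1.555, -0.735]
force: [2.2, -4.0, -1.3]
opening: -0.1
```

Run:
```python
from h import *
to([-2,27,109])
cv2.imwrite("pics/side2.png",cams.capture('side')[:,:,::-1]);cv2.imwrite("pics/top2.png",cams.capture('top')[:,:,::-1])
a=cv2.imread('pics/side2.png')[170:420,230:470];b=cv2.imread('pics/top2.png')[170:295,220:500]
a=cv2.resize(a,(576,600));cv2.imwrite('pics/s2.png',a)
cv2.imwrite('pics/t2.png',cv2.resize(b,None,fx=2.8,fy=2.8,interpolation=cv2.INTER_CUBIC))
```

```text
t 5.62 pos [545.5 -17.4 114.5] box [ -2.3  21.6 114.5] F [ 2.2 -4.  -1.3] op -0.1
shift tool mm [ 5.4 -0.3  5.5] rotvec [ 0.004 -0.01   0.012] q [ 0.35 -0.1  -0.27  0.01 -1.39 -0.38]
```

View pics/t2.png

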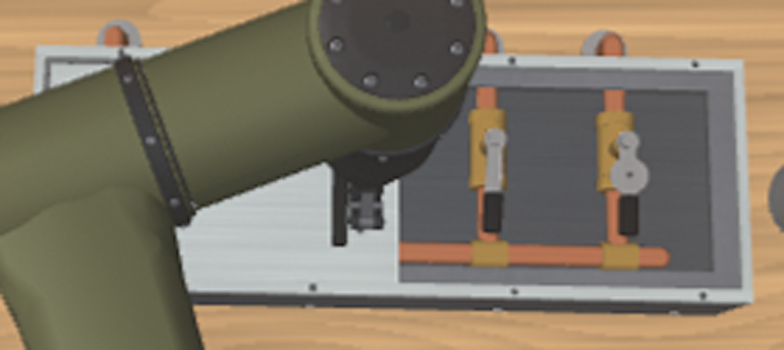

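View pics/s2.png

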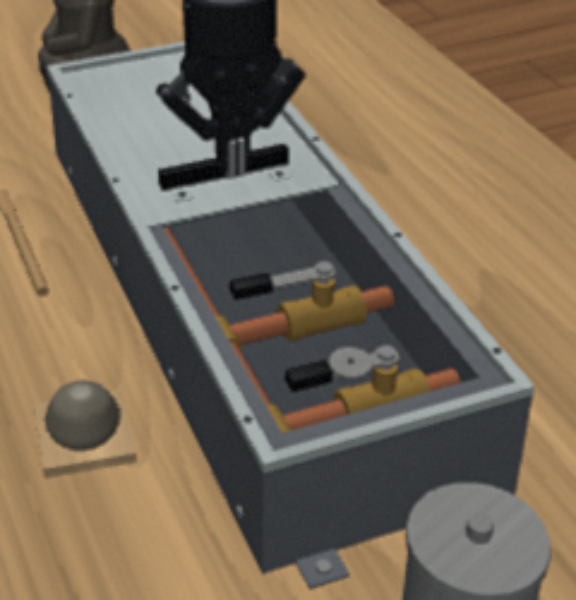

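The top view shows both handles uncovered and the cover edge at crop column 398. The tagged handle is the right, -y one (tag at crop (630,175), sleeve (628,214), stem (627,143)). The side view confirms that the cover is flat and the handles are clear.

Run:
```python
from h import *
c=cams.calibration('top');_,M,B=st()
f=lambda u,v:(u/2.8+220,v/2.8+170)
for n,u,z in(('tag',(630,175),84),('stem',(627,143),86),('sleeve',(628,214),85),('plain sleeve',(493,211),85),('plainstem',(494,138),86),('cover edge',(398,200),102),('fr',(752,303),98),('br',(743,62),104)):
    print(n,(B.T@(ray(c,f(*u),z)-BO)).round(1))
to([-29,-231,160])
```

```text
t 5.72 pos [545.3 -17.2 114.3] box [ -2.4  21.8 114.3] F [-0.6 -0.   0.2] op 0.3
tag [   4.3 -201.9   84. ]
stem [  30.8 -199.6   86. ]
sleeve [ -28.5 -199.2   85. ]
plain sleeve [-28.3 -88.7  85. ]
plainstem [ 32.7 -89.8  86. ]
cover edge [-24.   -9.6 102. ]
fr [-100.8 -293.5   98. ]
br [  97.  -292.4  104. ]
t 5.72 pos [545.3 -17.2 114.3] box [ -2.4  21.8 114.3] F [-0.6 -0.   0.2] op 0.3
shift tool mm [ -43.7   27.1 -253. ] rotvec [ 0.004 -0.009  0.011] q [ 0.35 -0.1  -0.27  0.01 -1.39 -0.38]
```

Call:
play_rows(steps=[{"wx":0,"wy":0,"wz":0,"x":0,"y":0,"z":-0.006,"grip":0},{"wx":0,"wy":0,"wz":0,"x":-0.002,"y":0,"z":-0.012,"grip":0},{"wx":0,"wy":0,"wz":0.01,"x":-0.025,"y":0,"z":-0.02,"grip":0},{"wx":0,"wy":-0.01,"wz":0,"x":-0.02,"y":0,"z":-0.03,"grip":0},{"wx":0,"wy":0,"wz":0,"x":-0.005,"y":0.005,"z":-0.038,"grip":0}])

```text
t: 6.13
eef_pos: [535.2, -123.2, 164.9]
tcp_rot: [0.922, 1.563, 2.47]
force: [0.7, 0.5, 0.0]
opening: 0.1
```

Call:
play_rows(steps=[{"wx":0,"wy":0,"wz":0,"x":0,"y":0.005,"z":-0.038,"grip":0},{"wx":0,"wy":0,"wz":0,"x":0,"y":0.005,"z":-0.038,"grip":0},{"wx":0,"wy":0,"wz":0,"x":0,"y":0.005,"z":-0.035,"grip":0},{"wx":0,"wy":0,"wz":0,"x":0,"y":0.005,"z":-0.03,"grip":0},{"wx":0,"wy":0,"wz":0,"x":0,"y":0,"z":0,"grip":0}])

```text
t: 6.55
eef_pos: [507.5, -280.0, 168.2]
tcp_rot: [0.078, 1.565, 1.62]
force: [1.1, 0.8, -0.1]
opening: -0.2
```

Run:
```python
from h import *
to([-29,-231,160])
cv2.imwrite('pics/wrist3.png',cams.capture('wrist')[:,:,::-1])
```

```text
t 6.55 pos [ 507.5 -280.   168.2] box [ -31.2 -242.2  168.2] F [ 1.1  0.8 -0.1] op -0.2
shift tool mm [ 8.3 -2.2 11.1] rotvec [ 0.005  0.005 -0.   ] q [-0.16 -0.01 -0.08 -0.01 -1.5   0.13]
```

View pics/wrist3.png

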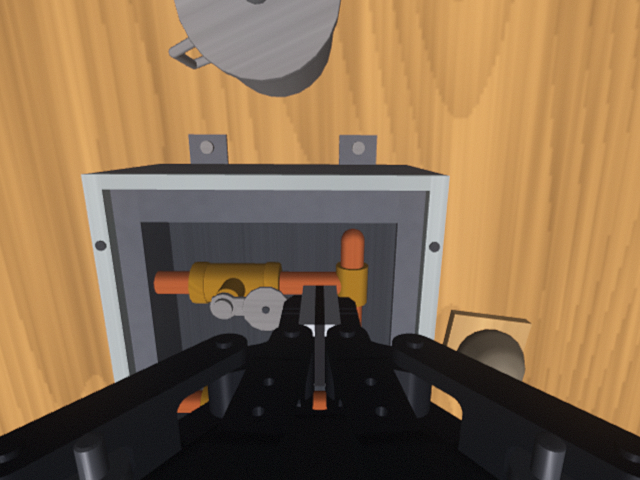

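The wrist view shows the stem at (222,306), the tag at (265,309), the opening's -y lip at about row 190, and the fingers over the sleeve.

Run:
```python
from h import *
c=cams.calibration('wrist');_,M,B=st()
for n,u,z in(('tag',(265,309),84),('stem',(222,305),86),('lip',(260,190),98),('rimouter',(260,175),106)):
    print(n,(B.T@(ray(c,u,z)-BO)).round(1))
to([-29,-233,76])
```

```text
t 6.6 pos [ 507.9 -278.5  168.2] box [ -30.8 -240.7  168.2] F [-0.2 -0.4 -0.4] op -0.3
tag [   4.4 -199.1   84. ]
stem [  32.1 -202.7   86. ]
lip [   2.7 -279.5   98. ]
rimouter [   1.1 -288.6  106. ]
t 6.6 pos [ 507.9 -278.5  168.2] box [ -30.8 -240.7  168.2] F [-0.2 -0.4 -0.4] op -0.3
shift tool mm [92.2 -1.9  7.2] rotvec [ 0.005  0.006 -0.   ] q [-0.16 -0.01 -0.08 -0.01 -1.5   0.13]
```

Call:
play_rows(steps=[{"wx":0,"wy":0.005,"wz":0,"x":0.022,"y":0.001,"z":0.003,"grip":0},{"wx":0,"wy":0,"wz":0,"x":0.022,"y":0,"z":0,"grip":0},{"wx":0,"wy":0,"wz":0,"x":0.018,"y":0,"z":0,"grip":0},{"wx":0,"wy":0,"wz":0,"x":0.01,"y":0,"z":0,"grip":0},{"wx":0,"wy":0,"wz":0,"x":0,"y":0,"z":0,"grip":0}])

```text
t: 7.02
eef_pos: [506.0, -278.1, 95.1]
tcp_rot: [-1.034, 1.567, 0.502]
force: [-0.1, -0.2, -0.3]
opening: -0.2
```

```bash
python3 -c "
from h import *
to([-32,-233,76])"
```

```text
t 7.02 pos [ 506.  -278.1   95.1] box [ -32.7 -240.4   95.1] F [-0.1 -0.2 -0.3] op -0.2
shift tool mm [19.1 -0.7  7.4] rotvec [0.    0.002 0.004] q [-0.16  0.01 -0.2  -0.   -1.36  0.12]
```

Call:
play_rows(steps=[{"wx":0,"wy":0,"wz":0,"x":0.012,"y":0,"z":0.002,"grip":0},{"wx":0,"wy":0,"wz":0,"x":0.007,"y":0,"z":0.003,"grip":0},{"wx":0,"wy":0,"wz":0,"x":0,"y":0,"z":0.005,"grip":0},{"wx":0,"wy":0,"wz":0,"x":0,"y":0.001,"z":0.005,"grip":0},{"wx":0,"wy":0,"wz":0,"x":0,"y":0,"z":0.002,"grip":0}])

```text
t: 7.43
eef_pos: [506.7, -259.7, 76.9]
tcp_rot: [-1.347, 1.565, 0.19]
force: [1.0, -0.7, 0.7]
opening: 0.1
```

```bash
python3 -c "
from h import *
to([-38,-205,77])"
```

```text
t 7.43 pos [ 506.7 -259.7   76.9] box [ -32.7 -222.    76.9] F [ 1.  -0.7  0.7] op 0.1
shift tool mm [-0.1  5.3 17. ] rotvec [0.001 0.001 0.006] q [-0.12 -0.01 -0.25 -0.   -1.33  0.09]
```

Call:
play_rows(steps=[{"wx":0,"wy":0,"wz":0,"x":0,"y":0.002,"z":0.008,"grip":0},{"wx":0,"wy":0,"wz":0,"x":0,"y":0.003,"z":0.009,"grip":0},{"wx":0,"wy":0,"wz":0,"x":0,"y":-0.001,"z":0.007,"grip":0},{"wx":0,"wy":0,"wz":0,"x":0,"y":-0.003,"z":0.007,"grip":0},{"wx":0,"wy":0,"wz":0,"x":0,"y":-0.003,"z":0.007,"grip":0}])

```text
t: 7.85
eef_pos: [509.6, -220.4, 79.1]
tcp_rot: [-1.935, 1.562, -0.399]
force: [0.2, -4.4, -2.3]
opening: -0.0
```

```bash
python3 -c "
from h import *
to([-29,-177,77])"
```

```text
t 7.85 pos [ 509.6 -220.4   79.1] box [ -31.1 -182.6   79.1] F [ 0.2 -4.4 -2.3] op -0.0
shift tool mm [ 2.1 -2.1  5.6] rotvec [-0.    -0.003  0.008] q [-0.04 -0.05 -0.28  0.   -1.33  0.01]
```

Call:
play_rows(steps=[{"wx":0,"wy":0,"wz":0.005,"x":0.002,"y":-0.002,"z":0.006,"grip":0},{"wx":0,"wy":0,"wz":0,"x":0.001,"y":-0.004,"z":0.008,"grip":0},{"wx":0,"wy":0,"wz":0,"x":0.001,"y":-0.005,"z":0.007,"grip":0},{"wx":0,"wy":0,"wz":0,"x":0.001,"y":-0.006,"z":0.007,"grip":0},{"wx":0,"wy":0,"wz":0,"x":0,"y":-0.006,"z":0.007,"grip":0}])

```text
t: 8.27
eef_pos: [537.3, -185.0, 78.8]
tcp_rot: [-2.447, 1.559, -0.91]
force: [-2.5, -3.7, 0.2]
opening: -0.0
```

```bash
python3 -c "
from h import *
to([10,-142,77])"
```

```text
t 8.27 pos [ 537.3 -185.    78.8] box [  -4.6 -146.2   78.8] F [-2.5 -3.7  0.2] op -0.0
shift tool mm [  1.9 -14.6   4.2] rotvec [ 0.001 -0.009  0.007] q [ 0.03 -0.02 -0.25  0.01 -1.33 -0.06]
```

Call:
play_rows(steps=[{"wx":0,"wy":0,"wz":0,"x":0.001,"y":-0.006,"z":0.002,"grip":0},{"wx":0,"wy":0,"wz":0,"x":0.001,"y":-0.005,"z":0.001,"grip":0},{"wx":0,"wy":0,"wz":0,"x":0,"y":-0.004,"z":0,"grip":0},{"wx":0,"wy":0,"wz":0,"x":0,"y":-0.003,"z":0,"grip":0},{"wx":0,"wy":0,"wz":0,"x":0,"y":-0.002,"z":0,"grip":0}])

```text
t: 8.68
eef_pos: [560.3, -178.5, 78.5]
tcp_rot: [-2.476, 1.562, -0.936]
force: [-2.7, -2.0, 4.3]
opening: -0.6
```

```bash
python3 -c "
from h import *
to([12,-142,77])"
```

```text
t 8.68 pos [ 560.3 -178.5   78.5] box [  18.1 -138.9   78.5] F [-2.7 -2.   4.3] op -0.6
shift tool mm [ 1.5  6.2 -3. ] rotvec [ 0.004 -0.007  0.006] q [ 0.04  0.04 -0.2   0.01 -1.33 -0.07]
```

Call:
play_rows(steps=[{"wx":0,"wy":0,"wz":0,"x":0,"y":-0.003,"z":0,"grip":0},{"wx":0,"wy":0,"wz":0,"x":0,"y":-0.003,"z":0,"grip":0}])

```text
t: 8.85
eef_pos: [561.8, -178.5, 78.5]
tcp_rot: [2.32, 1.561, -2.423]
force: [-20.7, 5.0, 15.4]
opening: 0.2
```

Run:
```python
from h import *
to([12,-142,77])
cv2.imwrite('pics/side4.png',cv2.resize(cams.capture('side')[220:420,280:480,::-1],(600,600),interpolation=cv2.INTER_CUBIC))
```

```text
t 8.85 pos [ 561.8 -178.5   78.5] box [  19.6 -138.9   78.5] F [-20.7   5.   15.4] op 0.2
shift tool mm [ 1.5  7.6 -3.1] rotvec [ 0.004 -0.007 -0.007] q [ 0.04  0.05 -0.18  0.01 -1.34 -0.07]
```

View pics/side4.png

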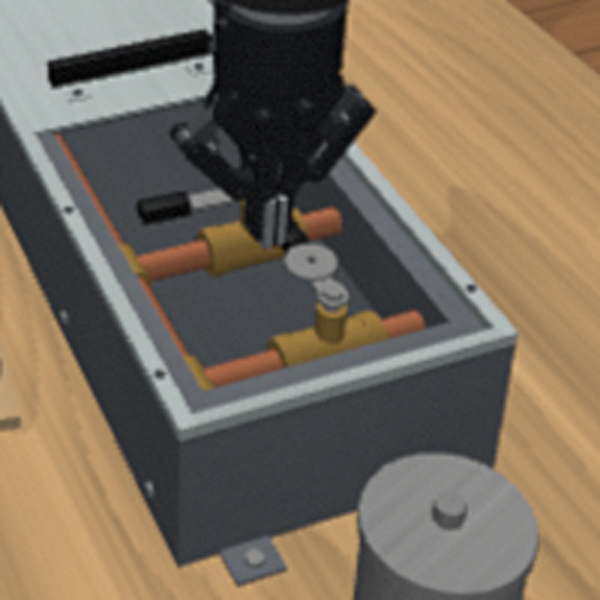

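At the stop (about 20 N), with the lever across its pipe: stem at (332,293), tag (310,262). Next I back off along -x, then lift.

Call:
play_rows(steps=[{"wx":0,"wy":0,"wz":0,"x":0,"y":0.006,"z":0,"grip":0},{"wx":0,"wy":0,"wz":0,"x":0,"y":0.012,"z":-0.003,"grip":0},{"wx":0,"wy":0,"wz":0,"x":-0.01,"y":0.008,"z":-0.003,"grip":0},{"wx":0,"wy":0,"wz":0,"x":-0.03,"y":0,"z":0,"grip":0},{"wx":0,"wy":0,"wz":0,"x":-0.04,"y":0,"z":0,"grip":0}])

```text
t: 9.32
eef_pos: [531.5, -180.4, 149.8]
tcp_rot: [1.538, 1.547, 3.078]
force: [1.8, -0.2, 0.6]
opening: -0.0
```

Call:
play_rows(steps=[{"wx":0,"wy":0,"wz":0,"x":-0.04,"y":0,"z":0,"grip":0},{"wx":0,"wy":0,"wz":0,"x":-0.02,"y":0.03,"z":0.02,"grip":0},{"wx":0,"wy":0,"wz":0,"x":-0.01,"y":0.03,"z":0.025,"grip":0},{"wx":0,"wy":0,"wz":0,"x":0,"y":0.025,"z":0.03,"grip":0},{"wx":0,"wy":0,"wz":0,"x":0,"y":0.02,"z":0.03,"grip":0}])

```text
t: 9.73
eef_pos: [433.8, -73.2, 231.9]
tcp_rot: [1.426, 1.556, 2.957]
force: [0.9, 1.5, 0.5]
opening: -0.2
```

Call:
play_rows(steps=[{"wx":0,"wy":0,"wz":0,"x":0,"y":0,"z":0.035,"grip":0},{"wx":0,"wy":0,"wz":0,"x":0,"y":0,"z":0.035,"grip":0},{"wx":0,"wy":0,"wz":0,"x":0,"y":0,"z":0.035,"grip":0},{"wx":0,"wy":0,"wz":0,"x":0,"y":0,"z":0.02,"grip":0},{"wx":0,"wy":0,"wz":0,"x":0,"y":0,"z":0,"grip":0}])

```text
t: 10.15
eef_pos: [435.5, 61.9, 238.9]
tcp_rot: [0.059, 1.556, 1.594]
force: [0.4, 0.0, -1.2]
opening: -0.2
```

Run:
```python
from h import *
st()
b=cams.capture('top')[165:330,140:550,::-1];a=cams.capture('side')[150:450,220:480,::-1]
a=cv2.resize(a,(260*5//4,375));b=cv2.resize(b,None,fx=1.9,fy=1.9,interpolation=cv2.INTER_CUBIC)
o=np.zeros((600,800,3),np.uint8);
cv2.imwrite('pics/t5.png',b)
```

```text
t 10.15 pos [435.5  61.9 238.9] box [-114.9   97.   238.9] F [ 0.4  0.  -1.2] op -0.2
```

View pics/t5.png

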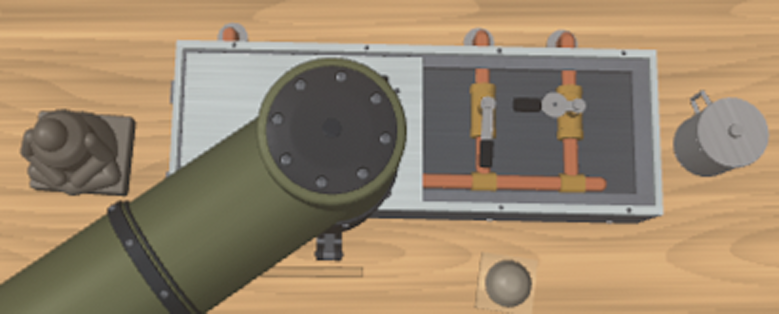

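```bash
python3 -c "
from bench import r
print(r.hand_in(), r.state()['t'])"
```

```text
the job is handed in; nothing more can be done
the job is handed in; nothing more can be done
```

I pushed the cover by its rib towards +y until both handles were clear. I then turned the tagged handle (the -y one) clockwise to its stop and backed the arm away before handing in. The arm was finished at 10.2 s of the 54 s allowed.

**Cover:** its -y edge ended at about box y = -9 mm, so the cover sits at about +134 mm and lies flat. That is well past the +70 mm needed.

**Tagged handle:** in the last top view the lever lies across its pipe, within about a degree of parallel to the box's long edge. The stop showed as a 26 N reading, the highest I saw on the force sensor.

**Everything else:** the untagged handle looks unmoved, and the can, figure, stick and maquette look as they did at the start. After the retreat the force reading was about 1 N.

**Disagreements:**
- At the stop, the finger was about 10 mm further along than I had computed. I had probably assumed the closed fingers to be too wide. The picture and the force rise both show the handle at its stop.
- The wrist and top cameras placed the box 2 to 4 mm apart.

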